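# Seat the needle valve and back it off an eighth of a turn

### The arm

A 7-joint arm with a two-finger parallel gripper is mounted at the origin on the work surface; the furniture and walls round the work are solid. World frame = base frame: x ahead of the robot, y to its left, z up, the work surface at z = 0. Lengths are in m, angles in rad, forces in N, time in s.
With the tool pointing down it reaches from about 0.4 to 0.875 m from the base axis. Payload 6.5 kg.
Tool frame: the origin (TCP) lies at the very end of the fingers, on their centre line; the grasp point (between the pads) lies 19 mm behind it; z points along the fingers, y is the line along which they close (so a half turn about z gives the same grasp; the last joint's range is limited). The gripper opens to 88 mm and grips with 3 to 60 N. Pads are 18 mm wide; open, the fingers measure 123 mm over their backs; the gripper's body (75 mm by 187 mm) begins 45 mm behind the grasp point.
Start: joints at [-1.271, 0.536, -0.004, 1.538, 0.003, 1.067, -0.071], TCP at [0.232, 0.607, 0.239] pointing down, gripper open.
Joint ranges: [-2.7, 2.7], [-0.37, 2.16], [-1.27, 1.26], [0.24, 2.4], [-1.31, 4.45], [0.19, 1.91], [-2.76, 2.76]. Speed limits (rad/s): [2.39, 2.39, 3.14, 3.14, 3.14, 3.14, 3.14].

### API

Orientations are given as a rotation vector (axis times angle).
In Python, from bench import observe, snapshot, sign_off gives the robot as it stands.
- The arm moves only by the tool arm_command, never from a script. Its argument "series" is a list of rows, each a list of 7 numbers: the closure, from 0 (fully open) to 1 (shut), then the shift along the tool's x, y, z in mm, then the turn, a rotation vector about the tool's x, y, z in degrees. In form: [[grip, x, y, z, ax, ay, az], ...]. A call has 1 to 8 rows; each row shifts and turns the commanded pose from where the row before left it, along the tool's axes as they then stand; what a row does not reach is not made up. A row lasts 1/10 s, in which the tool goes at most 50 mm and 8.59 degrees, less where a joint would pass 70% of its speed; a pose out of reach is approached as far as the arm can. A call is refused whole if a number of a shift passes 50 or a number of a turn 8.59, either way. A call with a gripper value outside its range is refused whole. The fingers move at their own pace and stop on an object; "grip_force" is the grip in N (left out, the last holds). Time passes only in rows, so rows that do not move let the fingers close. It gives the time, the measured TCP pose, the force, the opening and the grip force at its end, in the units of the state.
- observe(): the state, without advancing time (a new reading comes with each control period).
- snapshot(name): name is "scene" or "top" or "wrist"; returns a dict with "color" (420x560x3 uint8, red, green, blue), "depth" (420x560 float32, m along the optical axis (not along the pixel's ray), 0 where there is no reading), "K" (3x3 intrinsics, pixels), "D" ([k1, k2, p1, p2, k3] as OpenCV has them; the pictures are not rectified), "R" (3x3) and "t" (3): a world point X has camera coordinates R X + t; the wrist camera has in their place "tool_from_camera" (4x4, takes a point from camera to tool coordinates, whose origin is the TCP and whose axes are the flange's). Camera axes: x right, y down, z forward; pixel columns grow to the right and rows downward; lengths in m; the calibration is good to about 2 mm. A picture is of the moment at which its call begins: read the wrist's pose just before it.
- sign_off(): hands the job in; it is judged then, once.
The state is a dict: "clock": time; "qpos": joint angles; "joint_vel": joint speeds; "joint_torque": joint torques, N m; "position": TCP position; "ee_rot": TCP orientation; "contact_force": force on the tool from outside, world axes, zero at the start; "wrist_torque": the same for the moment, N m; "gripper_width": opening from 0.0 (shut) to 1.0 (fully open); "gripper_force": force on a finger pad.
Only numpy, scipy, OpenCV 4.12 (cv2) and the standard library are available. Lean on these libraries where they do the work, as an engineer would, in place of code of your own. Each camera call takes 0.05 s, during which the arm holds its last target. There are 200 camera calls.

### The job

Set the needle valve that has the bar-shaped handle: screw it in clockwise until it bottoms on its stop, then back it off by one eighth of a turn (45 degrees) and let go. Leave the neighbouring valve with the round knob as it is set.

Things in the scene. Friction and masses are not known exactly. Their poses are not given: they have to be found in the camera images.
- bar_handle (a point): Centre of the bar handle to be turned: upright flat steel bar 46 long, 10 thick, 28 mm tall, 76 to 104 mm above the worktop. The point is on the screw's axis, half-way up the bar (height 90 mm). x: along the bar, to the end with the black index line; y: across its thickness; z: up, the screw's axis. Below: stem, bonnet 12 mm in radius to height 64, disc to 55 mm.
- bar_screw (a joint): How far the bar-handled screw is backed off from its stop, rad: 0 = bottomed on a hard stop; grows anticlockwise seen from above (about +z), at most 3.0. The bar turns with it, without rising. Starts 0.4 to 1.3 backed off; light friction (about 0.06 N m); stays where it is left.
- bar_valve: Body of that valve, fixed to the worktop: foot plate 100 x 84 x 8 mm, steel block 56 x 56 mm up to 50 mm, brass pipe unions at two ends, black disc 60 mm across with white marks every eighth of a turn, the zero mark wider. Origin: under the screw's axis, at worktop height. x: along the unions towards the zero mark; z up. Bottomed, the bar lies along this x, its index line over the zero mark.
- round_knob_mark (a point): Index mark of the other valve's knob, to be left alone: same fixed body, but a round ribbed steel knob 36 mm across, 77 to 103 mm above the worktop. The point is on its top, 16 mm out from its axis along this x; z up. The two axes are at least 0.18 m apart; either valve may be the left one.
Things that resemble listed ones, but are neither listed nor needed, are in the scene too. What is shaped like the bar_valve but brown or purple is not meant.

How it is judged:
On the way:
1. the bar-handled screw is turned in onto its stop (within 0.1 rad, about 6 degrees) (value of joint bar_screw below 0.1 rad), for 0.2 s.
At the end, for the whole second after the job is handed in: the bar-handled screw, once bottomed, stands backed off 45 degrees from its stop, give or take 11 degrees (0.585 to 0.985 rad), and is at rest (value of joint bar_screw between 0.585 and 0.985 rad and velocity of joint bar_screw between -0.05 and 0.05 rad/s); the robot touches nothing.
It fails at once if the round knob of the other valve is turned (its index mark moves more than 4 mm, about 14 degrees) (distance of round_knob_mark from where it was at the start of the episode above 0.004 m).
It also fails if it takes over 29 s, if anything falls off the work surface, if the arm or the gripper's body presses on something with over 40 N, if the wrist force passes 120 N, or if a joint passes its speed limit or range.

## Working session

There is one attempt and no reset: what is moved stays moved. The work goes in short steps, Python scripts to look and compute and a tool call to move; the robot and the scene stay as the last step left them, time stands still between calls to the robot, and variables do not carry over. Pictures are saved under pics/ and viewed, at most 10 in all, crops included, and the job is handed in when it is done.

Besides the shell and the picture viewer there is one more tool, called after "Request:" in YAML: its name, and indented under it one key for each argument. arm_command: Moves the arm, as the interface text tells. Its arguments: {"type":"object","properties":{"series":{"type":"array"},"grip_force":{"type":"number"}},"required":["series"]}

```bash
mkdir -p pics
cat > h.py <<'E'
import numpy as np, cv2
from bench import observe, snapshot, sign_off
def save(s,n): cv2.imwrite(f'pics/{n}.png', s['color'][:,:,::-1])
def unproj(s,uv,z=None):
    """pixels -> world; with z: on the plane at that height, else by depth"""
    uv=np.array(uv,float).reshape(-1,2)
    n=cv2.undistortPoints(uv[:,None],s['K'],s['D'])[:,0]
    r=np.c_[n,np.ones(len(n))]; R,t=np.array(s['R']),np.array(s['t'])
    c=-R.T@t; d=r@R
    if z is None:
        k=np.array([s['depth'][int(round(v)),int(round(u))] for u,v in uv])
    else: k=(z-c[2])/d[:,2]
    return c+d*k[:,None]
E
python3 - <<'E'
from h import *
import pickle
o=observe(); print(o)
a=snapshot('top'); b=snapshot('scene'); save(a,'top0'); save(b,'scene0')
pickle.dump((a,b),open('s0.pkl','wb'))
print(a['R'],a['t'])
E
```

```text
{'clock': 0.0, 'qpos': array([-1.27123522,  0.53717692, -0.00443148,  1.5388269 ,  0.00260516,
        1.06730714, -0.07120518]), 'joint_vel': array([ 0.00039166,  0.00126433,  0.00030135,  0.00076688, -0.00015191,
       -0.00100059, -0.0005372 ]), 'joint_torque': array([-8.25733423e-04, -5.70982933e+01,  9.90313143e-01, -2.51607406e+01,
       -5.62791328e-02,  1.79319922e-02,  1.61695889e-04]), 'position': array([0.23228549, 0.60643668, 0.23785021]), 'ee_rot': array([-5.71208923e-01, -3.08904423e+00,  2.67530877e-03]), 'contact_force': array([-0.10221256,  0.24093837,  0.13086328]), 'wrist_torque': array([0.0150005 , 0.02633061, 0.00280395]), 'gripper_force': 0.0, 'gripper_width': 0.9995786612013283}
[[ 0.01245295 -0.99965925  0.02294152]
 [-0.99622657 -0.01437447 -0.08559198]
 [ 0.08589258 -0.02178908 -0.99606611]] [0.0062846  0.3670092  1.21176157]
```

View pics/top0.png

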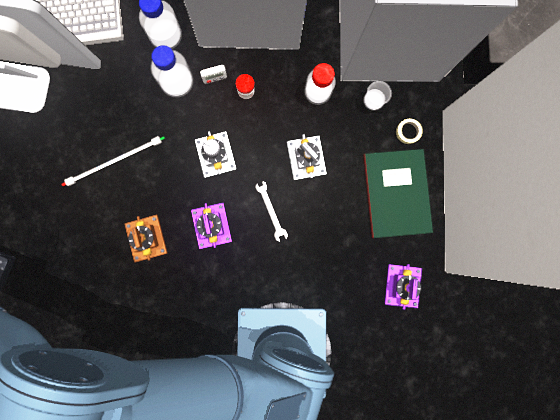

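View pics/scene0.png

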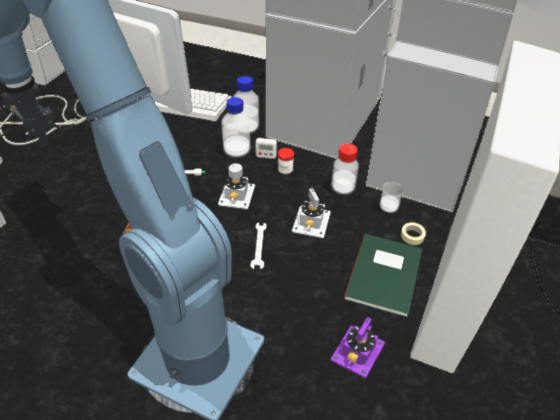

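The white-footed bar valve is at about (307,155) in the top view, and the round knob is at (213,150). The brown and purple valves are decoys. Next I'll enlarge the bar valve and measure it.

Run:
```python
from h import *
import pickle
a,b=pickle.load(open('s0.pkl','rb'))
c=cv2.resize(a['color'][125:190,275:340],None,fx=6,fy=6,interpolation=cv2.INTER_CUBIC)
d=cv2.resize(b['color'][180:245,280:345],None,fx=6,fy=6,interpolation=cv2.INTER_CUBIC)
cv2.imwrite('pics/crop0.png',np.hstack([c,d])[:,:,::-1])
for s,box in ((a,(275,340,125,190)),(b,(280,345,180,245)),(a,(190,240,125,180))):
    u,v=np.meshgrid(np.arange(box[0],box[1]),np.arange(box[2],box[3]))
    uv=np.c_[u.ravel(),v.ravel()]
    P=unproj(s,uv)
    m=(P[:,2]>.095)&(P[:,2]<.113)
    Q=P[m]; print(m.sum(),Q.mean(0),'z',np.percentile(Q[:,2],[5,50,95]))
    w,V=np.linalg.eigh(np.cov(Q[:,:2].T)); ax=V[:,1]; print('axis deg',np.degrees(np.arctan2(ax[1],ax[0]))%180,np.ptp((Q[:,:2]-Q[:,:2].mean(0))@V,axis=0))
    m=(P[:,2]>.003)&(P[:,2]<.014)&(s['color'][uv[:,1],uv[:,0]].min(1)>150)
    F=P[m]; r=cv2.minAreaRect((F[:,:2]*1000).astype(np.float32)); print('foot',r)
```

```text
92 [ 0.48604254 -0.05905245  0.10242609] z [0.09692482 0.10310817 0.10604276]
axis deg 44.763995487669206 [0.01043652 0.0449276 ]
foot ((488.0400695800781, -58.77861785888672), (101.26805877685547, 84.96049499511719), 12.227062225341797)
67 [ 0.48283024 -0.05678684  0.1024424 ] z [0.09658349 0.10291172 0.10661688]
axis deg 44.09967029158145 [0.0111487 0.0502332]
foot ((528.822509765625, -53.996463775634766), (196.85958862304688, 94.29048156738281), 2.8932604789733887)
198 [0.49128775 0.17215024 0.10186363] z [0.09772876 0.10193865 0.1055373 ]
axis deg 57.9757031172355 [0.03617988 0.03657187]
foot ((493.11907958984375, 172.78469848632812), (101.95819854736328, 83.64381408691406), 15.817166328430176)
```

View pics/crop0.png

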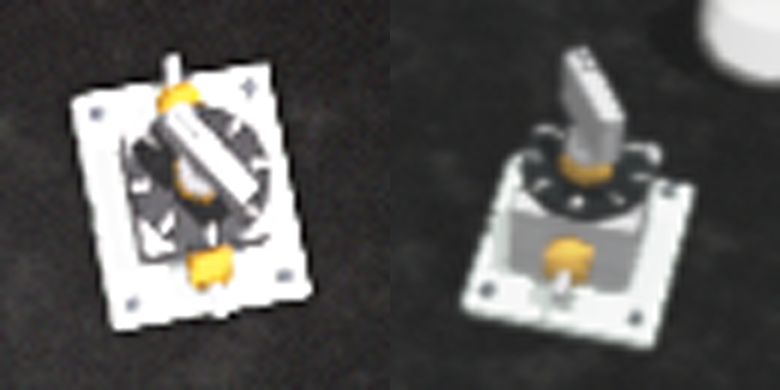

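```bash
cat >> h.py <<'E'
from scipy.spatial.transform import Rotation as Ro
def plan(xyz,yaw_y,n):
    """rows to put TCP at xyz, tool down, tool y at world angle yaw_y (deg)"""
    o=observe(); R=Ro.from_rotvec(o['ee_rot']); p=np.array(o['position'])
    a=np.radians(yaw_y); y=np.array([np.cos(a),np.sin(a),0]); z=np.array([0,0,-1.]); 
    G=Ro.from_matrix(np.c_[np.cross(y,z),y,z])
    w=(R.inv()*G).as_rotvec(); dp=(np.array(xyz)-p)/n
    print('clock',o['clock'],'total turn',np.degrees(w),'F',o['contact_force'],'T',o['wrist_torque'],'w',o['gripper_width'],'pos',p,'yawy',np.degrees(np.arctan2(*R.as_matrix()[1::-1,1])))
    for i in range(n):
        r=R*Ro.from_rotvec(w*i/n)
        print(np.round(r.inv().apply(dp)*1000,1).tolist(),np.round(np.degrees(w/n),2).tolist())
E
python3 -c "
from h import *
plan([.486,-.0585,.2],-45.3,16)"
```

```text
clock 0.1 total turn [-4.66135021e-02  9.30669421e-02  1.14347606e+02] F [ 0.44221359 -0.26447465 -1.08489159] T [-0.00421839 -0.05038444  0.009588  ] w 0.999854481628056 pos [0.23234299 0.60648618 0.237937  ] yawy 69.0476247233541
[-29.7, -33.1, 2.4] [-0.0, 0.01, 7.15]
[-33.6, -29.2, 2.4] [-0.0, 0.01, 7.15]
[-36.9, -24.8, 2.4] [-0.0, 0.01, 7.15]
[-39.7, -20.0, 2.4] [-0.0, 0.01, 7.15]
[-41.9, -14.9, 2.4] [-0.0, 0.01, 7.15]
[-43.4, -9.6, 2.4] [-0.0, 0.01, 7.15]
[-44.3, -4.1, 2.4] [-0.0, 0.01, 7.15]
[-44.5, 1.4, 2.4] [-0.0, 0.01, 7.15]
[-43.9, 7.0, 2.4] [-0.0, 0.01, 7.15]
[-42.7, 12.4, 2.4] [-0.0, 0.01, 7.15]
[-40.9, 17.6, 2.4] [-0.0, 0.01, 7.15]
[-38.3, 22.5, 2.4] [-0.0, 0.01, 7.15]
[-35.2, 27.1, 2.4] [-0.0, 0.01, 7.15]
[-31.6, 31.3, 2.4] [-0.0, 0.01, 7.15]
[-27.5, 35.0, 2.4] [-0.0, 0.01, 7.15]
[-22.9, 38.1, 2.4] [-0.0, 0.01, 7.15]
```

Request:
arm_command:
  series:
    - [0,-30,-33,2,0,0,7]
    - [0,-34,-29,2,0,0,7]
    - [0,-37,-25,2,0,0,7]
    - [0,-40,-20,2,0,0,7]
    - [0,-42,-15,2,0,0,7]
    - [0,-43,-10,2,0,0,7]
    - [0,-44,-4,2,0,0,7]
    - [0,-44,1,2,0,0,7]

```text
clock: 0.9
position: [0.3622, 0.274, 0.2226]
ee_rot: [-1.961, -2.454, 0.0]
contact_force: [0.6, 0.8, 0.2]
gripper_width: 1.001
gripper_force: 0.0
```

Request:
arm_command:
  series:
    - [0,-44,7,2,0,0,7]
    - [0,-43,12,2,0,0,7]
    - [0,-41,17,2,0,0,7]
    - [0,-38,22,2,0,0,7]
    - [0,-35,27,2,0,0,7]
    - [0,-31,31,2,0,0,7]
    - [0,-27,35,2,0,0,7]
    - [0,-23,38,2,0,0,7]

```text
clock: 1.7
position: [0.4974, -0.0531, 0.2066]
ee_rot: [-2.883, -1.247, -0.0]
contact_force: [0.4, 0.6, 0.8]
gripper_width: 0.998
gripper_force: 0.0
```

Run:
```python
from h import *
o=observe(); s=snapshot('wrist'); save(s,'w1')
T=np.array(s['tool_from_camera']); R=Ro.from_rotvec(o['ee_rot']).as_matrix()
W=np.eye(4);W[:3,:3]=R;W[:3,3]=o['position'];C=np.linalg.inv(W@T); s['R'],s['t']=C[:3,:3],C[:3,3]
u,v=np.meshgrid(np.arange(560),np.arange(420)); uv=np.c_[u.ravel(),v.ravel()]
P=unproj(s,uv); m=(abs(P[:,2]-.104)<.008)&(np.hypot(P[:,0]-.486,P[:,1]+.0585)<.03)
Q=P[m,:2]; 
if len(Q)>20: print(len(Q),np.median(P[m,2]),cv2.minAreaRect((Q*1000).astype(np.float32)), Q.mean(0))
plan([.486,-.0585,.14],-45.3,2)
```

```text
900 0.10336159168308268 ((487.6039733886719, -57.77676773071289), (45.71257019042969, 9.996996879577637), 43.677181243896484) [ 0.48870597 -0.05674336]
clock 1.75 total turn [0.34700174 0.06027003 1.30477886] F [ 1.95972983 -6.15878637  1.14510488] T [-0.40594487 -0.0236789  -0.05123721] w 0.9998911663000573 pos [ 0.49954312 -0.06078186  0.2072157 ] yawy -43.995022974420664
[-3.8, -5.9, 33.6] [0.17, 0.03, 0.65]
[-3.9, -5.7, 33.6] [0.17, 0.03, 0.65]
```

View pics/w1.png

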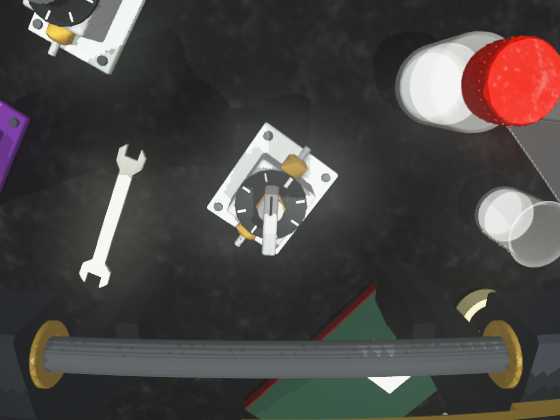

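The wrist view shows the bar at (271,222), top at height 103 mm, measuring 46 x 10 mm, which matches the given sizes. I'll centre over it and measure again once settled.

Request:
arm_command:
  series:
    - [0,-4,-6,20,0,0,1]
    - [0,-4,-5,20,0,0,0]
    - [0,0,0,0,0,0,0]
    - [0,0,0,0,0,0,0]

```text
clock: 2.15
position: [0.4836, -0.0497, 0.1669]
ee_rot: [-2.891, -1.229, 0.001]
contact_force: [0.3, -0.2, 0.5]
gripper_width: 0.997
gripper_force: 0.0
```

Run:
```python
from h import *
o=observe(); s=snapshot('wrist')
T=np.array(s['tool_from_camera']); R=Ro.from_rotvec(o['ee_rot']).as_matrix()
W=np.eye(4);W[:3,:3]=R;W[:3,3]=o['position'];C=np.linalg.inv(W@T); s['R'],s['t']=C[:3,:3],C[:3,3]
u,v=np.meshgrid(np.arange(560),np.arange(420)); uv=np.c_[u.ravel(),v.ravel()]
P=unproj(s,uv); d=np.hypot(P[:,0]-.487,P[:,1]+.058)
for n,m in(('bar',(abs(P[:,2]-.104)<.005)&(d<.03)),('foot',(abs(P[:,2]-.008)<.004)&(d<.07)&(s['color'].reshape(-1,3).min(1)>130))):
    print(n,m.sum(),np.median(P[m,2]) if m.any() else 0,cv2.minAreaRect((P[m,:2]*1000).astype(np.float32)))
plan([.487,-.0580,.076],-45.5,3)
```

```text
bar 1215 0.10339948920744088 ((487.4571838378906, -57.99359130859375), (46.24227523803711, 10.083271980285645), 43.74012756347656)
foot 4055 0.007681273880957129 ((487.47808837890625, -58.189735412597656), (99.50906372070312, 84.08257293701172), 11.00696086883545)
clock 2.2 total turn [ 0.04426821 -0.03536876  1.5727638 ] F [-0.16095909 -0.29478558 -1.01293481] T [-0.03348145  0.08454934 -0.00285227] w 1.0010660842781276 pos [ 0.48426873 -0.04971372  0.16742747] yawy -43.92724964799186
[-1.4, 2.5, 30.5] [0.01, -0.01, 0.52]
[-1.3, 2.6, 30.5] [0.01, -0.01, 0.52]
[-1.3, 2.6, 30.5] [0.01, -0.01, 0.52]
```

Request:
arm_command:
  series:
    - [0,-2,4,10,0,0,2.4]
    - [0,-2,4,25,0,0,0]
    - [0,0,0,28,0,0,0]
    - [0,0,0,28,0,0,0]
    - [0,0,0,0,0,0,0]
    - [0,0,0,0,0,0,0]
  grip_force: 20

```text
clock: 2.8
position: [0.4867, -0.0587, 0.0761]
ee_rot: [2.917, 1.166, -0.0]
contact_force: [-0.1, 0.5, 0.3]
gripper_width: 0.996
gripper_force: 0.0
```

```bash
python3 -c "
from h import *
plan([.4875,-.0580,.076],-46.3,1)"
```

```text
clock 2.8 total turn [ 0.01195373  0.01863787 -0.12859057] F [-0.14722198  0.54026936  0.34509995] T [-0.06290071  0.11375367  0.00506066] w 0.9962983798873418 pos [ 0.48671399 -0.05869989  0.07605125] yawy -46.428588626223
[1.1, 0.0, 0.1] [0.01, 0.02, -0.13]
```

Aligned within 1 mm. Now I'll close on the bar.

Request:
arm_command:
  series:
    - [1,1,0,0,0,0,0]
    - [1,0,0,0,0,0,0]
    - [1,0,0,0,0,0,0]
    - [1,0,0,0,0,0,0]
    - [1,0,0,0,0,0,0]
    - [1,0,0,0,0,0,0]
    - [1,0,0,0,0,0,0]
    - [1,0,0,0,0,0,0]
  grip_force: 30

```text
clock: 3.6
position: [0.4871, -0.0576, 0.0757]
ee_rot: [2.917, 1.168, -0.0]
contact_force: [0.6, -0.3, -0.0]
gripper_width: 0.299
gripper_force: 0.0
```

```bash
python3 -c "
from h import *
plan([.4875,-.0580,.076],-79,1)"
```

```text
clock 3.6 total turn [9.47540349e-04 2.47066155e-03 3.26383561e+01] F [ 0.55645936 -0.32114414 -0.04109284] T [-0.11425298  0.0915916   0.01265965] w 0.29856041635391206 pos [ 0.48711614 -0.05762333  0.07571857] yawy -46.36164391131276
[0.0, 0.5, -0.3] [0.0, 0.0, 32.64]
```

Request:
arm_command:
  series:
    - [1,0,0,0,0,0,0]
    - [1,0,0,0,0,0,0]
    - [1,0,0,0,0,0,0]
    - [1,0,0,0,0,0,0]
    - [1,0,0,0,0,0,0]
    - [1,0,0,0,0,0,0]

```text
clock: 4.2
position: [0.4873, -0.0579, 0.0757]
ee_rot: [2.916, 1.167, 0.0]
contact_force: [1.6, -1.4, -3.0]
gripper_width: 0.112
gripper_force: 30.0
```

The grip is firm at 30 N, with an opening of 9.9 mm against the 10 mm bar. Next I'll turn most of the way in.

Request:
arm_command:
  series:
    - [1,0,0,0,0,0,6]
    - [1,0,0,0,0,0,7]
    - [1,0,0,0,0,0,7]
    - [1,0,0,0,0,0,5]
    - [1,0,0,0,0,0,3]
    - [1,0,0,0,0,0,0]
    - [1,0,0,0,0,0,0]

```text
clock: 4.9
position: [0.4873, -0.0578, 0.0757]
ee_rot: [3.112, 0.429, 0.001]
contact_force: [1.6, -2.6, -2.3]
gripper_width: 0.11
gripper_force: 30.0
```

```bash
python3 -c "
from h import *
plan([.4875,-.0580,.076],-79,1)"
```

```text
clock 4.9 total turn [ 0.03536969 -0.01739691  4.71407237] F [ 1.58009758 -2.55122467 -2.31680151] T [-0.48161609 -0.35837152 -0.02607497] w 0.11044066135361574 pos [ 0.48732623 -0.05782208  0.07572072] yawy -74.28593244892274
[0.1, 0.2, -0.3] [0.04, -0.02, 4.71]
```

Request:
arm_command:
  series:
    - [1,0,0,0,0,0,2]
    - [1,0,0,0,0,0,2]
    - [1,0,0,0,0,0,1]
    - [1,0,0,0,0,0,0]
    - [1,0,0,0,0,0,0]

```text
clock: 5.4
position: [0.4873, -0.0578, 0.0758]
ee_rot: [3.127, 0.292, 0.001]
contact_force: [3.3, -4.1, -4.7]
gripper_width: 0.108
gripper_force: 30.0
```

```bash
python3 -c "
from h import *
plan([.4875,-.0580,.076],-79,1)"
```

```text
clock 5.4 total turn [ 0.03513908 -0.01691785 -0.33812448] F [ 3.28914383 -4.12812915 -4.74790193] T [-0.82935397 -0.51506796  0.15988147] w 0.10832137257120322 pos [ 0.48731873 -0.05784769  0.07575013] yawy -79.33812970215473
[0.2, 0.2, -0.2] [0.04, -0.02, -0.34]
```

Request:
arm_command:
  series:
    - [1,0,0,0,0,0,1]
    - [1,0,0,0,0,0,1]
    - [1,0,0,0,0,0,0]
    - [1,0,0,0,0,0,0]

```text
clock: 5.8
position: [0.4874, -0.0578, 0.0758]
ee_rot: [3.132, 0.238, 0.001]
contact_force: [2.5, -5.1, -4.4]
gripper_width: 0.111
gripper_force: 30.0
```

```bash
python3 -c "
from h import *
plan([.4875,-.0580,.076],-79,1)"
```

```text
clock 5.8 total turn [ 0.03943678 -0.01506825 -2.3051938 ] F [ 2.5297162  -5.11531034 -4.37630091] T [-0.90895931 -0.41776113  0.52252604] w 0.11073582215250143 pos [ 0.48735168 -0.05783121  0.0757741 ] yawy -81.3051993174996
[0.1, 0.2, -0.2] [0.04, -0.02, -2.31]
```

The wrist torque climbed to 0.5 N m, so the screw is bottomed at a tool yaw of about -79°. Backing off 45° means going to a yaw of about -34°.

Request:
arm_command:
  series:
    - [1,0,0,0,0,0,-5]
    - [1,0,0,0,0,0,-8]
    - [1,0,0,0,0,0,-8]
    - [1,0,0,0,0,0,-8]
    - [1,0,0,0,0,0,-8]
    - [1,0,0,0,0,0,-6.5]
    - [1,0,0,0,0,0,-4]
    - [1,0,0,0,0,0,0]

```text
clock: 6.6
position: [0.4873, -0.0578, 0.0757]
ee_rot: [2.772, 1.478, 0.001]
contact_force: [3.3, -4.0, -6.6]
gripper_width: 0.109
gripper_force: 30.0
```

Request:
arm_command:
  series:
    - [1,0,0,0,0,0,0]
    - [1,0,0,0,0,0,0]
    - [0,0,0,0,0,0,0]
    - [0,0,0,0,0,0,0]
    - [0,0,0,0,0,0,0]
    - [0,0,0,0,0,0,0]
    - [0,0,0,0,0,0,0]
    - [0,0,0,0,0,0,0]

```text
clock: 7.4
position: [0.487, -0.0575, 0.0757]
ee_rot: [-2.772, -1.478, 0.0]
contact_force: [-0.6, -0.6, 0.2]
gripper_width: 0.635
gripper_force: 0.0
```

Request:
arm_command:
  series:
    - [0,0,0,0,0,0,0]
    - [0,0,0,0,0,0,0]
    - [0,0,0,0,0,0,0]
    - [0,0,0,0,0,0,0]

```text
clock: 7.8
position: [0.4871, -0.0576, 0.0757]
ee_rot: [2.772, 1.478, 0.0]
contact_force: [0.4, -0.2, -0.1]
gripper_width: 0.994
gripper_force: 0.0
```

```bash
python3 -c "
from h import *
plan([.4875,-.0580,.17],-34,4)"
```

```text
clock 7.8 total turn [ 0.00122612 -0.00072212  0.13991113] F [ 0.36843324 -0.16198711 -0.10950901] T [-0.02323043  0.11567638  0.01145334] w 0.9936815617858703 pos [ 0.48714876 -0.05759915  0.07572922] yawy -33.86008888160944
[-0.0, 0.1, -23.6] [0.0, -0.0, 0.03]
[-0.0, 0.1, -23.6] [0.0, -0.0, 0.03]
[-0.0, 0.1, -23.6] [0.0, -0.0, 0.03]
[-0.0, 0.1, -23.6] [0.0, -0.0, 0.03]
```

Request:
arm_command:
  series:
    - [0,0,0,-24,0,0,0]
    - [0,0,0,-24,0,0,0]
    - [0,0,0,-24,0,0,0]
    - [0,0,0,-24,0,0,0]
    - [0,0,0,0,0,0,0]
    - [0,0,0,0,0,0,0]

```text
clock: 8.4
position: [0.4872, -0.0574, 0.1717]
ee_rot: [-2.772, -1.479, -0.001]
contact_force: [-0.9, -0.5, -0.4]
gripper_width: 1.003
gripper_force: 0.0
```

Run:
```python
from h import *
o=observe(); s=snapshot('wrist'); save(s,'w2')
T=np.array(s['tool_from_camera']); R=Ro.from_rotvec(o['ee_rot']).as_matrix()
W=np.eye(4);W[:3,:3]=R;W[:3,3]=o['position'];C=np.linalg.inv(W@T); s['R'],s['t']=C[:3,:3],C[:3,3]
u,v=np.meshgrid(np.arange(560),np.arange(420)); uv=np.c_[u.ravel(),v.ravel()]
P=unproj(s,uv); d=np.hypot(P[:,0]-.487,P[:,1]+.058)
for n,m in(('bar',(abs(P[:,2]-.104)<.005)&(d<.03)),('foot',(abs(P[:,2]-.008)<.004)&(d<.07)&(s['color'].reshape(-1,3).min(1)>130))):
    print(n,m.sum(),cv2.minAreaRect((P[m,:2]*1000).astype(np.float32)))
print(o['position'],o['contact_force'],o['joint_vel'])
```

```text
bar 1202 ((487.4721984863281, -57.9715576171875), (46.2609977722168, 10.003501892089844), 55.89043045043945)
foot 4051 ((487.3158874511719, -58.08305358886719), (99.52299499511719, 83.68067932128906), 11.167622566223145)
[ 0.48720609 -0.05736922  0.17167631] [-0.89153294 -0.54460924 -0.44949169] [ 0.00659088  0.02345825 -0.0104749   0.01622895 -0.00202559 -0.00051924
  0.00150786]
```

View pics/w2.png

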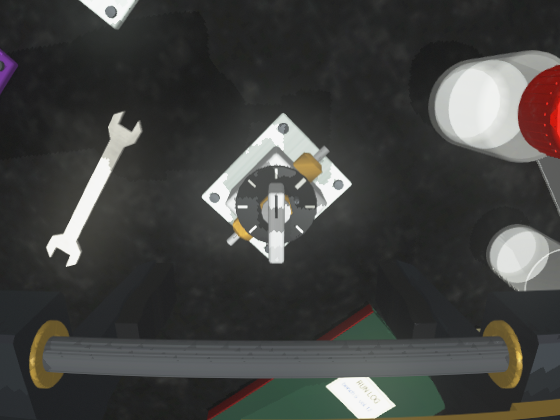

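The bar, at (277,222), is measured at 55.9° against 11.1° for the body, so it is backed off 44.8°. The gripper is clear and nothing else has moved.

```bash
python3 -c "
from bench import sign_off; print(sign_off())"
```

```text
the job is handed in; nothing more can be done
None
```

The bar-handled valve was screwed in onto its stop, backed off a measured 44.8°, and released with the gripper clear; the round-knob valve was not touched, and the job is handed in.

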